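# Tuck the cover plate under the incubator's flap and hold it down on the seal

### The arm

A 6-joint arm with a two-finger parallel gripper is mounted at the origin on the work surface. World frame = base frame: x ahead of the robot, y to its left, z up, the work surface at z = 0. Lengths are in m, angles in rad, forces in N, time in s.
With the tool pointing down it reaches from about 0.275 to 0.725 m from the base axis. Payload 5.6 kg.
Tool frame: the origin (TCP) lies between the finger pads; the fingertips stand ahead of it and the grasp point (between the pads) is the TCP (robot.tip_reach is the z of the fingertips in the tool frame, in m); z points along the fingers, y is the line along which they close (so a half turn about z gives the same grasp; the last joint's range is limited). The gripper opens to 85 mm and grips with 20 to 120 N. Pads are 22 mm wide; open, the fingers measure 114 mm over their backs; the gripper's body (76 mm by 85 mm) begins 54 mm behind the grasp point. The pads swing forward as they close: fully open they stand 13 mm farther back than shut.
Start: joints at [1.434, 0.255, 0.108, 0, -1.424, -0.285], TCP at [0.225, 0.502, 0.25] pointing down, gripper open.
Joint ranges: [-2.95, 2.95], [-1.21, 1.97], [-1.09, 1.5], [-2.87, 1.71], [-2.94, -0.07], [-3.05, 3.05]. Speed limits (rad/s): [2.57, 2.57, 3.14, 3.14, 3.14, 3.14].

### API

Orientations are given as a rotation vector (axis times angle).
In Python, from cell import sense, optics, robot gives the robot as it stands.
- The arm moves only by the tool play_rows, never from a script. Its argument "motion" is one flat list of numbers, 7 for each row, row after row: the finger opening in cm, from 0 to 8.54, then the shift along the tool's x, y, z in cm, then the turn, a rotation vector about the tool's x, y, z in degrees. A call has 1 to 12 rows; each row shifts and turns the commanded pose from where the row before left it, along the tool's axes as they then stand; what a row does not reach is not made up. A row lasts 1/8 s, in which the tool goes at most 62.5 mm and 10.7 degrees, less where a joint would pass 70% of its speed; a pose out of reach is approached as far as the arm can. A call is refused whole if a number of a shift passes 6.25 or a number of a turn 10.7, either way. A call with a gripper value outside its range is refused whole. The fingers move at their own pace and stop on an object; "squeeze" is the grip in N (left out, the last holds). Time passes only in rows, so rows that do not move let the fingers close. It gives the time, the measured TCP pose, the force, the opening and the grip force at its end, in the units of the state.
- sense(): the state, without advancing time (a new reading comes with each control period).
- optics.get_image(name): name is "scene" or "top"; returns a dict with "pixels" (400x640x3 uint8, red, green, blue), "intrinsics" (3x3 intrinsics, pixels), "view" (4x4, takes a point from world to camera coordinates). Camera axes: x right, y down, z forward; pixel columns grow to the right and rows downward; lengths in m; the calibration is good to about 2 mm. A picture is of the moment at which its call begins. There is no depth.
- robot.close_job(): hands the job in; it is judged then, once.
The state is a dict: "time": time; "qpos": joint angles; "joint_vel": joint speeds; "effort": joint torques, N m; "tcp_pos": TCP position; "tcp_rot": TCP orientation; "ft_force": force on the tool from outside, world axes, zero at the start; "wrist_torque": the same for the moment, N m; "finger_gap": opening from 0.0 (shut) to 1.0 (fully open); "grip_force": force on a finger pad.
Only numpy, scipy, OpenCV 4.12 (cv2) and the standard library are available. Lean on these libraries where they do the work, as an engineer would, in place of code of your own. Each camera call takes 0.05 s, during which the arm holds its last target. There are 200 camera calls.

### The job

Pick up the wide cover plate by its rib, slide its far long edge well under the incubator's hinged flap (at least 10 mm) without lifting the flap, so that the plate lies straight and centred over the whole rubber seal. Then press it down flat until the sprung seal is pushed right in, and finish while still gripping the rib and pressing: do not let go. Leave the narrow plate and everything else alone.

Things in the scene. Friction and masses are not known exactly. Their poses are not given: they have to be found in the camera images.
- incubator: Low white bench incubator, fixed, x -130 to +120, 210 wide (y), flat deck at z 70 mm. Origin: on its underside, at the bench; +x points from its sloped display (near the robot, x < -80) to its flap side. In its frame: seal frame outer edges x -32 to +56, y -62 to +62; flap free edge x +50; hinge block (back stop) face x +82, reaching to +112, 190 wide, top z 95.
- flap_edge (a point): Middle of the free edge of the closed flap, on its underside, 88 mm above the bench (fixed to the incubator: does not move with the flap). The flap is a grey plastic sheet 170 wide (y), 4 thick, that overhangs the deck from its hinge at incubator x +87 to this edge at x +50; level when closed, top at z 92. Behind the edge there is 32 mm of free depth before the back stop.
- seal_top (a point): Centre of the black rubber seal frame (88 x 124 mm, bars 12 wide), at the height of its top face when not pressed: 78 mm above the bench, 10 mm under the flap's underside. Incubator x +12, y 0. (Fixed to the incubator: does not sink with the seal.)
- seal (a joint): How far the sprung seal frame is pushed straight down, m: 0 up (as at the start), 0.006 fully down. It starts to give at about 4 N and is fully down at about 13 N, the weight of what lies on it included; the cover's own weight alone does not push it in.
- flap (a joint): Angle of the flap, rad: 0 closed (level, as at the start), grows as its free edge is lifted (0.1 rad is about 4 mm at the edge). Light, lightly sprung shut.
- cover: The wide cover plate: aluminium, loose, 120 (its x) x 150 (its y) x 5 mm thick, about 0.27 kg, lying flat on the bench. Origin: centre of its underside. On its middle stands a grey grip rib, 12 thick (x) x 60 long (y), from the plate's top up to 40 mm above the underside. It is the same either way round (half turn). In place, its 150 mm edge lies along the flap edge (cover x along incubator x).
- cover_grip (a point): Point in the middle of the cover's rib, 28 mm above the plate's underside (12 below the top of the rib).
- spare: The narrow plate, for another machine: as the cover with the same rib, but 120 (x) x 90 (y) x 5 mm. Too narrow to cover the seal; a bystander. It and the cover may lie in either of two places.
- vial: Bystander: glass vial with white cap, 24 wide, 50 high mm. Origin: centre of its underside.
- bottle: Bystander: amber glass bottle, 66 wide, 150 high mm. Origin: centre of its underside.
- jar: Bystander: clear jar, 64 wide, 80 high mm. Origin: centre of its underside.
- tipbox: Bystander: white pipette-tip box, 87 x 127 x 67 mm. Origin: centre of its underside.
- tuberack: Bystander: white rack of capped tubes, 90 x 140 x 71 mm. Origin: centre of its underside.
- platestack: Bystander: stack of four white well plates, 85 x 127 x 56 mm. Origin: centre of its underside.
- marker: Bystander: marker pen lying down, 125 long, 12 thick mm. Origin: centre of its underside at mid-length, on the bench.
Not all that is in view belongs to the job. What is shaped like the cover but brown or turquoise is not meant.

How it is judged:
On the way, in this order (a step that is already met when the one before it is completed fails the run):
1. the cover is lifted off the bench in the gripper (height (world z) of cover above 0.05 m and contact force between the fingers and cover above 1 N), for 0.2 s.
2. its edge is at least 10 mm under the flap (x of cover in the frame of incubator between 0 and 0.025 m and y of cover in the frame of incubator between -0.02 and 0.02 m and z of cover in the frame of incubator between 0.068 and 0.085 m), for 0.1 s.
At the end, for the whole second after the job is handed in: For the last second the fingers hold the cover by its rib (28 mm), still, its edge 10 to 32 mm under the flap, within 10 mm of the centre line, straight within 0.1 rad, flat within 0.05 rad, with the seal pushed in at least 4 of 6 mm and the flap down (under 0.05 rad) (x of cover in the frame of incubator between 0 and 0.025 m and y of cover in the frame of incubator between -0.01 and 0.01 m and angle between the x axis of cover and the x axis of incubator, either way round below 0.1 rad and z of cover in the frame of incubator between 0.068 and 0.0755 m and angle between cover's own z axis and vertical below 0.05 rad and value of joint seal above 0.004 m and value of joint flap below 0.05 rad and contact force between the fingers and cover above 1 N and distance between the grasp point and cover_grip below 0.028 m and linear speed of cover below 0.02 m/s); the arm keeps its last pose, push and grip.
It fails at once if the flap is lifted (over 0.12 rad, about 4.5 mm at its edge) (value of joint flap above 0.12 rad).
It fails at once if the narrow plate or another bystander is moved more than 30 mm or knocked over (distance of any of spare, vial, bottle, jar, tipbox, tuberack, platestack, marker from where it was at the start of the episode above 0.03 m or angle between any of spare, vial, bottle, jar, tipbox, tuberack, platestack's own z axis and vertical above 0.5 rad).
It also fails if it takes over 38 s, if anything falls off the work surface, if the arm or the gripper's body presses on something with over 40 N, if the wrist force passes 120 N, or if a joint passes its speed limit or range.

## Working session

There is one attempt and no reset: what is moved stays moved. The work goes in short steps, Python scripts to look and compute and a tool call to move; the robot and the scene stay as the last step left them, time stands still between calls to the robot, and variables do not carry over. Pictures are saved under pics/ and viewed, at most 10 in all, crops included, and the job is handed in when it is done.

Besides the shell and the picture viewer there is one more tool, called after "Emit:" as a command line: name --argument value ..., lists and objects as JSON in quotes. play_rows: Moves the arm, as the interface text tells. Its arguments: {"type":"object","properties":{"motion":{"type":"array","items":{"type":"number"}},"squeeze":{"type":"number"}},"required":["motion"]}

```bash
mkdir -p pics
python3 - <<'E'
from cell import sense, optics, robot
import cv2,numpy as np
for n in("scene","top"):
    d=optics.get_image(n); cv2.imwrite(f"pics/{n}0.png",d["pixels"][:,:,::-1]); np.savez(f"{n}0.npz",**d)
    print(n,np.round(d["intrinsics"],1).tolist(),np.round(d["view"],3).tolist())
s=sense();print(s, robot.tip_reach)
E
```

```text
scene [[506.5, 0.0, 328.9], [0.0, 506.5, 200.2], [0.0, 0.0, 1.0]] [[0.731, 0.682, -0.012, -0.38], [0.367, -0.408, -0.836, -0.133], [-0.575, 0.606, -0.549, 1.784], [0.0, 0.0, 0.0, 1.0]]
top [[441.8, 0.0, 326.5], [0.0, 441.8, 197.6], [0.0, 0.0, 1.0]] [[0.019, -1.0, 0.007, -0.033], [-0.991, -0.02, -0.133, 0.516], [0.133, -0.004, -0.991, 1.573], [0.0, 0.0, 0.0, 1.0]]
{'time': 0.1, 'qpos': array([ 1.43362794e+00,  2.55742384e-01,  1.07137706e-01, -4.20341087e-04,
       -1.42387743e+00, -2.84615260e-01]), 'joint_vel': array([-0.00024242, -0.00165354,  0.00209867,  0.00078585,  0.00033636,
       -0.00070967]), 'effort': array([-3.22772292e-03, -3.87604094e+01,  2.38472503e+01,  5.37790284e+00,
       -3.83268416e-03, -1.52151550e-06]), 'tcp_pos': array([0.2249398 , 0.50146507, 0.24945918]), 'tcp_rot': array([ 3.07029520e+00, -6.57372675e-01, -4.56009117e-04]), 'ft_force': array([-0.78837783, -1.42426844, -1.00749023]), 'wrist_torque': array([ 0.01082569, -0.03084718,  0.00516919]), 'grip_force': 0.0, 'finger_gap': 0.9985515552369195} 0.019
```

View pics/top0.png

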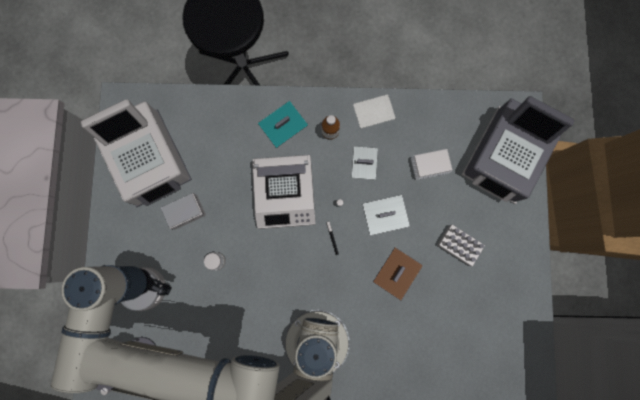

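View pics/scene0.png

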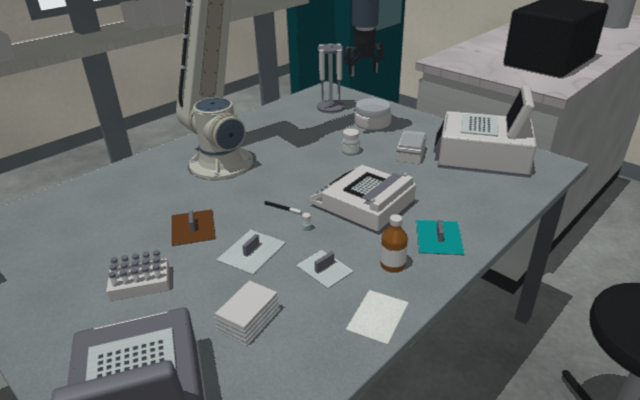

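The top view has two white ribbed plates: one at (386,214), about 43×34 px (≈150×120 mm), and one at (365,162), about 26×33 px (≈90×120 mm). The first fits the cover, since its longer side runs along the rib. The brown plate (398,273), the turquoise plate (283,124) and the paper (374,110) are decoys. The incubator is at (283,192) with its flap on the upper side. I'll confirm with an enlarged crop.

Run:
```python
import cv2,numpy as np
a=cv2.imread("pics/top0.png")[140:245,240:420]
cv2.imwrite("pics/crop0.png",cv2.resize(a,None,fx=4.4,fy=4.4,interpolation=cv2.INTER_CUBIC))
```

```text
(no output)
```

View pics/crop0.png

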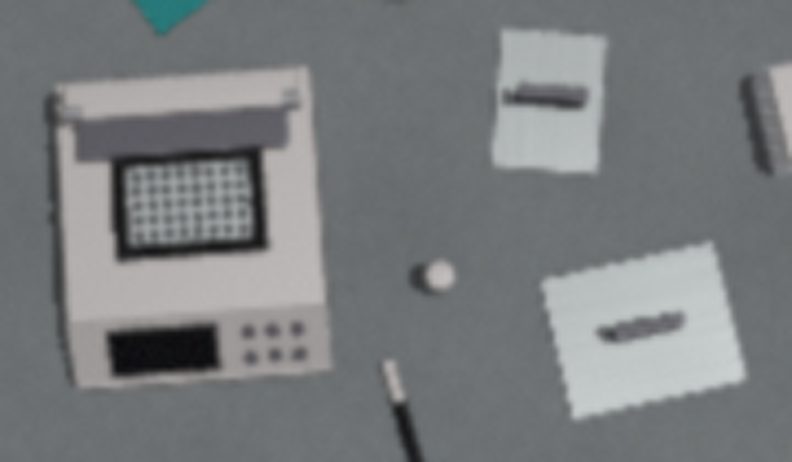

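The crop confirms it: the cover (wide plate) is at crop (642,328), with its rib along the long side, and the narrow spare is at (548,100). Next, an enlarged scene crop for the incubator corners.

Run:
```python
import cv2,numpy as np
a=cv2.imread("pics/scene0.png")[155:285,215:420]
cv2.imwrite("pics/crop1.png",cv2.resize(a,None,fx=3.9,fy=3.9,interpolation=cv2.INTER_CUBIC))
```

```text
(no output)
```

View pics/crop1.png

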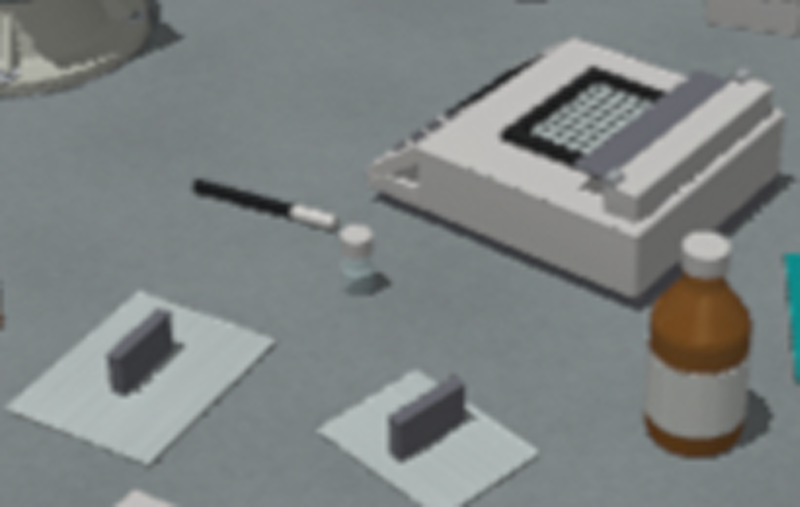

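```bash
cat > h.py <<'E'
import numpy as np
from scipy.optimize import least_squares
C={n:np.load(f"{n}0.npz") for n in("top","scene")}
def proj(n,P):
    V=C[n]["view"];q=(P@V[:3,:3].T+V[:3,3])@C[n]["intrinsics"].T
    return q[:,:2]/q[:,2:]
def world(p,M):
    c,s=np.cos(p[2]),np.sin(p[2]);M=np.array(M)/1e3
    return np.c_[p[0]+c*M[:,0]-s*M[:,1],p[1]+s*M[:,0]+c*M[:,1],M[:,2]]
def fit(obs,p0):
    r=lambda p:np.concatenate([(proj(n,world(p,M))-U).ravel() for n,M,U in obs])
    return least_squares(r,p0,loss="soft_l1"),r
E
python3 - <<'E'
from h import *
T=lambda u:np.array(u)/4.4+[240-.4,140-.4]
S=lambda u:np.array(u)/3.9+[215-.4,155-.4]
ct=("top",[(60,75,5),(60,-75,5),(-60,-75,5),(-60,75,5)],T([(542,280),(713,243),(746,380),(574,418)]))
cs=("scene",[(-60,75,5),(60,75,5),(60,-75,5),(-60,-75,5)],S([(138,290),(274,343),(150,465),(8,408)]))
it=("top",[(-32,62,78),(-32,-62,78),(50,85,92),(50,-85,92),(120,105,70),(120,-105,70)],T([(118,260),(267,248),(76,161),(287,147),(57,85),(308,67)]))
is_=("scene",[(-32,62,78),(-32,-62,78),(50,85,92),(50,-85,92),(120,-105,70),(120,-105,0)],S([(594,68),(501,133),(695,72),(580,163),(637,234),(637,297)]))
for nm,A,p0 in(("cover",(ct,cs),(.47,-.24,.2)),("inc",(it,is_),(.5,.1,0))):
    for o in([A[0]],[A[1]],A):
        s,r=fit(o,p0);print(nm,np.round(s.x,4),np.round(r(s.x),1).tolist())
E
```

```text
cover [ 0.4614 -0.244   0.2342] [-0.3, -0.1, 0.2, -0.3, 0.4, 0.2, -0.2, 0.2]
cover [ 0.4668 -0.2477  0.2433] [0.1, 0.4, 0.6, -0.9, -0.1, 0.0, -0.7, 0.2]
cover [ 0.4635 -0.2454  0.2422] [-0.0, -0.5, 0.4, -0.9, 0.8, -0.6, 0.3, -0.2, 0.1, -0.4, 0.4, -1.8, -0.2, -1.0, -0.7, -0.8]
inc [0.5381 0.1332 0.0927] [-0.8, 0.5, 0.3, 0.7, 0.4, -0.0, 0.5, -0.3, -1.0, -0.4, 0.2, -0.4]
inc [0.5432 0.1298 0.1004] [-0.3, -1.0, -0.1, -0.5, 0.8, -1.1, -1.4, 0.2, 0.9, 0.2, -0.1, 4.6]
inc [0.5399 0.1326 0.1007] [-0.6, 0.1, 0.6, 0.1, 0.5, -0.3, 0.6, -1.0, -1.1, -0.6, 0.1, -1.1, -0.6, -1.7, -0.3, -1.3, 0.4, -1.8, -1.7, -0.6, 0.6, -0.7, -0.4, 3.6]
```

The fits from the two cameras agree: cover ≈ (0.463, −0.245, yaw 0.24) and incubator ≈ (0.540, 0.132, yaw 0.10). The offset between them matches within 1 mm. Next I'll work out the moves.

```bash
cat > go.py <<'E'
import sys,numpy as np
from cell import sense
from scipy.spatial.transform import Rotation as R
def go(x,y,z,head):  # head: world heading (deg) of tool y, tool straight down
    s=sense();A=R.from_rotvec(s["tcp_rot"])
    h=np.radians(head);ty=np.array([np.cos(h),np.sin(h),0]);tz=np.array([0,0,-1.]);B=R.from_matrix(np.c_[np.cross(ty,tz),ty,tz])
    d=np.array([x,y,z])-s["tcp_pos"]
    print("shift cm now",np.round(A.inv().apply(d)*100,2),"after turn",np.round(B.inv().apply(d)*100,2),"turn deg",np.round((A.inv()*B).as_rotvec(degrees=True),2))
    print("tcp",np.round(s["tcp_pos"],4),"t",round(s["time"],2),"F",np.round(s["ft_force"],1),"gap",round(s["finger_gap"],3),"grip",round(s["grip_force"],1),"q",np.round(s["qpos"],2))
if __name__=="__main__": go(*map(float,sys.argv[1:]))
E
python3 go.py .4635 -.2455 .15 -166.3
```

```text
shift cm now [52.35 58.36 10.05] after turn [78.22 -5.49  9.95] turn deg [ 9.000e-02 -5.000e-02  5.213e+01]
tcp [0.2249 0.5015 0.2495] t 0.1 F [-0.8 -1.4 -1. ] gap 0.999 grip 0.0 q [ 1.43  0.26  0.11 -0.   -1.42 -0.28]
```

Emit:
play_rows --motion '[5, 0, 0, 0, 0, 0, 10.4, 5, 0, 0, 0, 0, 0, 10.4, 5, 0, 0, 0, 0, 0, 10.4, 5, 0, 0, 0, 0, 0, 10.4, 5, 0, 0, 0, 0, 0, 10.4, 5, 5.4, -0.4, 0, 0, 0, 0, 5, 5.4, -0.4, 0, 0, 0, 0, 5, 5.4, -0.4, 0, 0, 0, 0, 5, 5.4, -0.4, 0, 0, 0, 0, 5, 5.4, -0.4, 0, 0, 0, 0, 5, 5.4, -0.4, 0, 0, 0, 0, 5, 5.4, -0.4, 0, 0, 0, 0]' --squeeze 80

```text
time: 1.6
tcp_pos: [0.3426, 0.1397, 0.2502]
tcp_rot: [-2.473, 1.937, 0.0]
ft_force: [1.4, 0.1, 0.2]
finger_gap: 0.584
grip_force: 0.0
```

Emit:
play_rows --motion '[5, 5.4, -0.4, 0, 0, 0, 0, 5, 5.4, -0.4, 0, 0, 0, 0, 5, 5.4, -0.4, 0, 0, 0, 0, 5, 5.4, -0.4, 1, 0, 0, 0, 5, 5.4, -0.4, 2, 0, 0, 0, 5, 5.4, -0.4, 3, 0, 0, 0, 5, 5.4, -0.4, 3, 0, 0, 0, 5, 0, 0, 0, 0, 0, 0, 5, 0, 0, 0, 0, 0, 0]'

```text
time: 2.72
tcp_pos: [0.4601, -0.2188, 0.1602]
tcp_rot: [2.472, -1.938, -0.001]
ft_force: [0.1, 1.0, 0.8]
finger_gap: 0.587
grip_force: 0.0
```

Run:
```python
from go import *; go(.4635,-.2455,.03,-166.3)
from cell import optics; import cv2
for n,(x,y) in(("top",(340,170)),("scene",(200,150))):
    d=optics.get_image(n)["pixels"][y:y+140,x:x+110,::-1]
    cv2.imwrite(f"pics/{n}1.png",d)
a=np.hstack([cv2.imread(f"pics/{n}1.png") for n in("top","scene")])
cv2.imwrite("pics/both1.png",cv2.resize(a,None,fx=3.6,fy=3.6,interpolation=cv2.INTER_CUBIC))
```

```text
shift cm now [ 2.67  0.3  13.02] after turn [ 2.67  0.3  13.02] turn deg [0.03 0.02 0.1 ]
tcp [ 0.4601 -0.2188  0.1602] t 2.73 F [0.1 1.  0.8] gap 0.587 grip 0.0 q [-0.14  0.22 -0.17 -0.   -1.18  0.38]
```

View pics/both1.png

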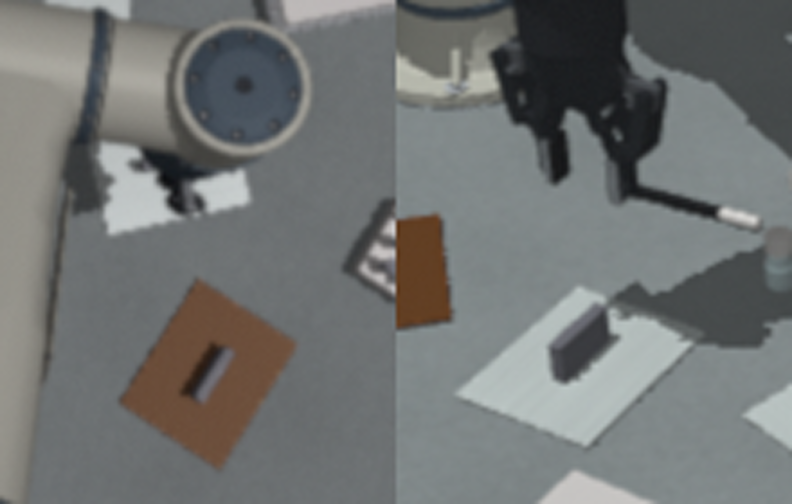

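The gripper hovers beside the rib with its closing axis across it: fingers at (555,160) and (620,180) in the scene crop, rib at (580,345). The plate is undisturbed. I'll shift over, descend and grip.

Emit:
play_rows --motion '[5, 1.3, 0.2, 0, 0, 0, 0, 5, 1.4, 0.1, 0, 0, 0, 0, 5, 0, 0, 3, 0, 0, 0, 5, 0, 0, 3, 0, 0, 0, 5, 0, 0, 3, 0, 0, 0, 5, 0, 0, 2, 0, 0, 0, 5, 0, 0, 1, 0, 0, 0, 5, 0, 0, 0.8, 0, 0, 0, 5, 0, 0, 0, 0, 0, 0, 0, 0, 0, 0, 0, 0, 0, 0, 0, 0, 0, 0, 0, 0, 0, 0, 0, 0, 0, 0, 0]' --squeeze 80

```text
time: 4.32
tcp_pos: [0.4643, -0.246, 0.0331]
tcp_rot: [-2.473, 1.937, -0.002]
ft_force: [-0.3, 1.5, 4.4]
finger_gap: 0.126
grip_force: 79.6
```

```bash
python3 go.py .4635 -.2455 .15 -166.3
```

```text
shift cm now [ -0.05   0.05 -11.69] after turn [ -0.06   0.06 -11.69] turn deg [-0.06 -0.04  0.15]
tcp [ 0.4643 -0.246   0.0331] t 4.33 F [-0.3  1.5  4.4] gap 0.126 grip 79.6 q [-0.19  0.38 -0.31  0.   -0.88  0.43]
```

Emit:
play_rows --motion '[0, 0, 0, -0.5, 0, 0, 0, 0, 0, 0, -1, 0, 0, 0, 0, 0, 0, -2, 0, 0, 0, 0, 0, 0, -3, 0, 0, 0, 0, 0, 0, -3, 0, 0, 0, 0, 0, 0, -3, 0, 0, 0, 0, 0, 0, -2.2, 0, 0, 0, 0, 0, 0, 0, 0, 0, 4, 0, 0, 0, 0, 0, 0, 4.2]'

```text
time: 5.45
tcp_pos: [0.4637, -0.2457, 0.18]
tcp_rot: [-2.325, 2.112, -0.001]
ft_force: [1.1, 0.3, -2.8]
finger_gap: 0.127
grip_force: 78.7
```

```bash
python3 go.py .4952 .1281 .16 -174.4
```

```text
shift cm now [-36.91  -6.71   2.01] after turn [-36.89  -6.78   2.  ] turn deg [-0.04  0.01 -0.11]
tcp [ 0.4637 -0.2457  0.18  ] t 5.45 F [ 1.1  0.3 -2.8] gap 0.127 grip 78.7 q [-0.19  0.24 -0.1  -0.   -1.24  0.28]
```

Emit:
play_rows --motion '[0, -2, -0.4, 0, 0, 0, 0, 0, -4, -0.7, 0, 0, 0, 0, 0, -4.6, -0.8, 0, 0, 0, 0, 0, -4.6, -0.8, 0, 0, 0, 0, 0, -4.6, -0.8, 0, 0, 0, 0, 0, -4.6, -0.8, 0, 0, 0, 0, 0, -4.5, -0.8, 0, 0, 0, 0, 0, -4, -0.8, 0.5, 0, 0, 0, 0, -3, -0.6, 1, 0, 0, 0, 0, -1, -0.2, 0.5, 0, 0, 0, 0, 0, 0, 0, 0, 0, 0, 0, 0, 0, 0, 0, 0, 0]'

```text
time: 6.95
tcp_pos: [0.4943, 0.1271, 0.1597]
tcp_rot: [-2.327, 2.11, -0.001]
ft_force: [-0.3, 0.1, -1.6]
finger_gap: 0.126
grip_force: 78.7
```

Run:
```python
from go import *; go(.4952,.1281,.116,-174.4)
from cell import optics; import cv2
d=optics.get_image("top");cv2.imwrite("pics/top2.png",d["pixels"][:,:,::-1])
e=optics.get_image("scene");cv2.imwrite("pics/scene2.png",e["pixels"][:,:,::-1])
cv2.imwrite("pics/s2.png",cv2.resize(e["pixels"][130:260,275:435,::-1],None,fx=4.6,fy=4.6,interpolation=cv2.INTER_CUBIC))
```

```text
shift cm now [-0.09 -0.1   4.37] after turn [-0.09 -0.1   4.37] turn deg [-0.02 -0.01 -0.01]
tcp [0.4943 0.1271 0.1597] t 6.95 F [-0.3  0.1 -1.6] gap 0.126 grip 78.7 q [ 0.56  0.22 -0.17  0.   -1.18 -0.46]
```

View pics/s2.png

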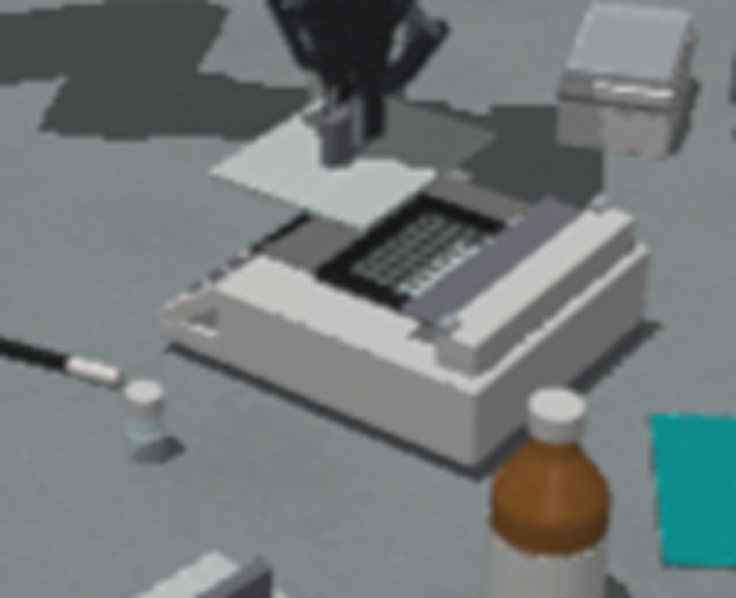

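The scene crop shows the cover level in the gripper. Its front edge runs from (362,228) to (492,131), still short of the flap edge at (410,310)–(548,200). I'll check the held pose by fitting these corners, and compare the incubator's fit in the same view.

Run:
```python
from h import *
S=lambda u:np.array(u)/4.6+[275-.4,130-.4]
z=.1597-.0331
M=[(60,-75,5),(-60,-75,5),(60,75,5)];U=S([(362,229),(209,172),(493,131)])
r=lambda p:(proj("scene",world(p,M)+[0,0,p[3]])-U).ravel()
s=least_squares(r,[.494,.127,.1,z]);print("cover free z",np.round(s.x,4),np.round(s.fun,1))
M5=M
s=least_squares(lambda p:(proj("scene",world(p,M5)+[0,0,z])-U).ravel(),[.494,.127,.1]);print("cover z fixed",np.round(s.x,4),np.round(s.fun,1))
iM=[(-32,-62,78),(50,85,92),(50,-85,92),(120,-105,70),(112,-95,95),(112,95,95)];iU=S([(318,272),(551,199),(407,312),(476,392),(476,350),(634,217)])
s,r=fit([("scene",iM,iU)],[.54,.13,.1]);print("inc",np.round(s.x,4),np.round(r(s.x),1))
```

```text
cover free z [0.4931 0.1287 0.1073 0.123 ] [ 0.2 -0.2 -0.2 -0.1 -0.   0.3]
cover z fixed [0.4971 0.124  0.1085] [ 0.2 -0.2 -0.3 -0.1  0.1  0.2]
inc [0.5459 0.128  0.0869] [-0.6 -0.1 -0.2 -0.2 -1.3 -0.2  0.4  0.8  0.3 -0.4  1.5  0. ]
```

Emit:
play_rows --motion '[0, 0, 0, 1, 0, 0, 0, 0, 0, 0, 1.5, 0, 0, 0, 0, 0, 0, 1, 0, 0, 0, 0, 0, 0, 0.7, 0, 0, 0, 0, 0, 0, 0.3, 0, 0, 0, 0, 0, 0, 0, 0, 0, 0, 0, 0, 0, 0, 0, 0, 0]'

```text
time: 7.92
tcp_pos: [0.4946, 0.1281, 0.1147]
tcp_rot: [-2.327, 2.109, -0.001]
ft_force: [-0.0, 0.6, -2.0]
finger_gap: 0.127
grip_force: 78.7
```

```bash
python3 go.py .5534 .1325 .1137 -174.4
```

```text
shift cm now [ 0.14 -5.9   0.1 ] after turn [ 0.14 -5.9   0.1 ] turn deg [-0.05  0.02  0.04]
tcp [0.4946 0.1281 0.1147] t 7.92 F [-0.   0.6 -2. ] gap 0.127 grip 78.7 q [ 0.56  0.26 -0.24  0.   -1.07 -0.46]
```

Emit:
play_rows --motion '[0, 0.1, -0.5, 0.12, 0, 0, 0, 0, 0, -0.8, 0, 0, 0, 0, 0, 0, -0.8, 0, 0, 0, 0, 0, 0, -0.8, 0, 0, 0, 0, 0, 0, -0.6, 0, 0, 0, 0, 0, 0, -0.4, 0, 0, 0, 0, 0, 0, 0, 0, 0, 0]'

```text
schema error: expected a multiple of 7 numbers
```

Run:
```python
from go import *; go(.5534,.1325,.1135,-174.4)
from cell import optics; import cv2
e=optics.get_image("scene")["pixels"][140:250,305:425,::-1]
cv2.imwrite("pics/s3.png",cv2.resize(e,None,fx=5.4,fy=5.4,interpolation=cv2.INTER_CUBIC))
```

```text
shift cm now [ 0.14 -5.9   0.12] after turn [ 0.14 -5.9   0.12] turn deg [-0.05  0.02  0.04]
tcp [0.4946 0.1281 0.1147] t 7.92 F [-0.   0.6 -2. ] gap 0.127 grip 78.7 q [ 0.56  0.26 -0.24  0.   -1.07 -0.46]
```

View pics/s3.png

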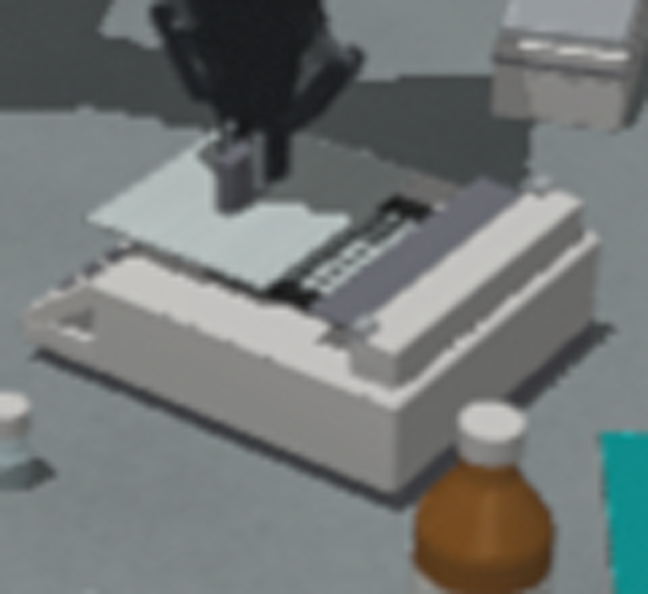

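That call was refused for a wrong count, so nothing moved. The picture shows the cover low over the deck, with its front edge (265,290)–(355,215) parallel to the flap edge (325,305)–(475,180). Now the slide.

Emit:
play_rows --motion '[0, 0.1, -0.5, 0.12, 0, 0, 0, 0, 0, -0.8, 0, 0, 0, 0, 0, 0, -0.8, 0, 0, 0, 0, 0, 0, -0.8, 0, 0, 0, 0, 0, 0, -0.6, 0, 0, 0, 0, 0, 0, -0.4, 0, 0, 0, 0, 0, 0, 0, 0, 0, 0, 0]'

```text
time: 8.85
tcp_pos: [0.5333, 0.1308, 0.113]
tcp_rot: [2.328, -2.11, -0.0]
ft_force: [-0.9, 0.1, -1.6]
finger_gap: 0.126
grip_force: 78.7
```

```bash
python3 go.py .5534 .1325 .1135 -174.4
```

```text
shift cm now [ 0.03 -2.01 -0.05] after turn [ 0.03 -2.01 -0.05] turn deg [ 0.01 -0.    0.03]
tcp [0.5333 0.1308 0.113 ] t 8.85 F [-0.9  0.1 -1.6] gap 0.126 grip 78.7 q [ 0.53  0.33 -0.14 -0.   -1.09 -0.43]
```

Emit:
play_rows --motion '[0, 0, -0.4, 0, 0, 0, 0, 0, 0, -0.5, 0, 0, 0, 0, 0, 0, -0.5, 0, 0, 0, 0, 0, 0, -0.4, 0, 0, 0, 0, 0, 0, -0.2, 0, 0, 0, 0, 0, 0, 0, 0, 0, 0, 0, 0, 0, 0, 0, 0, 0, 0]'

```text
time: 9.72
tcp_pos: [0.553, 0.1328, 0.1131]
tcp_rot: [2.328, -2.11, -0.0]
ft_force: [-0.3, -0.2, -1.3]
finger_gap: 0.125
grip_force: 78.7
```

Run:
```python
from go import *; go(.5534,.1325,.1135,-174.4)
from cell import optics; import cv2
e=optics.get_image("scene")["pixels"][140:250,305:425,::-1]
cv2.imwrite("pics/s4.png",cv2.resize(e,None,fx=5.4,fy=5.4,interpolation=cv2.INTER_CUBIC))
```

```text
shift cm now [ 0.03 -0.04 -0.04] after turn [ 0.03 -0.04 -0.04] turn deg [0.01 0.   0.03]
tcp [0.553  0.1328 0.1131] t 9.72 F [-0.3 -0.2 -1.3] gap 0.125 grip 78.7 q [ 0.51  0.37 -0.09 -0.   -1.11 -0.41]
```

View pics/s4.png

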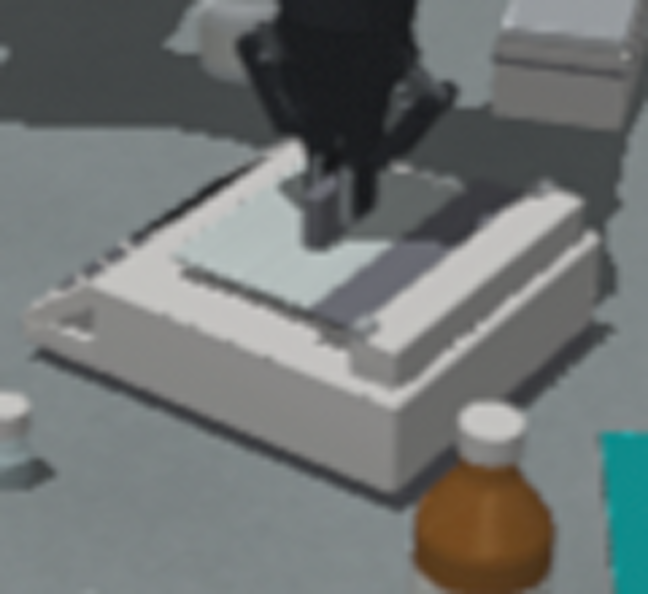

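The plate is under the flap, the flap is still level, and the rear-right plate corner is at crop (180,265). I'll press down gradually.

Emit:
play_rows --motion '[0, 0, 0, 0.15, 0, 0, 0, 0, 0, 0, 0.15, 0, 0, 0, 0, 0, 0, 0.15, 0, 0, 0, 0, 0, 0, 0.15, 0, 0, 0, 0, 0, 0, 0.1, 0, 0, 0, 0, 0, 0, 0, 0, 0, 0, 0, 0, 0, 0, 0, 0, 0]'

```text
time: 10.65
tcp_pos: [0.5531, 0.1328, 0.1071]
tcp_rot: [-2.328, 2.109, -0.001]
ft_force: [-4.1, 0.5, 7.9]
finger_gap: 0.127
grip_force: 80.1
```

Run:
```python
from go import *; go(.5534,.1325,.1051,-174.4)
from h import *
u=np.array([180,265])/5.4+[304.6,139.6]
s=least_squares(lambda p:(proj("scene",world([.5445,.129,.094],[(p[0],p[1],82.5)]))-u).ravel(),[-48,-75],x_scale=10)
print("corner in inc frame, want (-48,-75):",s.x)
```

```text
shift cm now [ 0.03 -0.03  0.2 ] after turn [ 0.03 -0.03  0.2 ] turn deg [-0.04  0.    0.05]
tcp [0.5531 0.1328 0.1071] t 10.65 F [-4.1  0.5  7.9] gap 0.127 grip 80.1 q [ 0.51  0.37 -0.1   0.   -1.1  -0.41]
corner in inc frame, want (-48,-75): [-38.89522782 -77.96214982]
```

The corner estimate (about 9 mm off) disagrees with the other measurements. Before pressing fully, I'll overlay the predicted outlines for cover x=12 (green) and x=21 (red).

Run:
```python
from h import *
from cell import optics; import cv2
e=optics.get_image("scene")["pixels"][160:225,315:410,::-1]
f=8
a=cv2.resize(e,None,fx=f,fy=f,interpolation=cv2.INTER_CUBIC)
def line(p,M,col):
    q=((proj("scene",world(p,M))-[315,160]+.5)*f).astype(int)
    for i in range(len(q)-1): cv2.line(a,tuple(map(int,q[i])),tuple(map(int,q[i+1])),col,1)
p=[.5445,.129,.094]
line(p,[(50,85,92),(50,-85,92),(87,-85,92)],(255,255,0))
line(p,[(-130+50,-105,70),(120,-105,70),(120,105,70)],(255,255,0))
for x,c in((12,(0,255,0)),(21,(0,0,255))): line(p,[(x+60,-75,79),(x-60,-75,79),(x-60,75,79)],c)
cv2.imwrite("pics/s5.png",a)
```

```text
(no output)
```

View pics/s5.png

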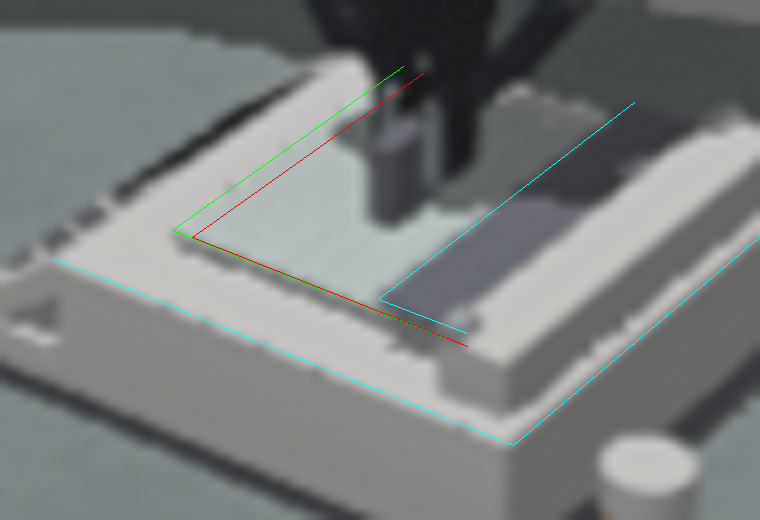

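The plate's tip at (178,240) lies close to the green outline, so cover x ≈ 12–15 mm. It is also straight and centred, so I'll press fully.

Emit:
play_rows --motion '[0, 0, 0, 0.1, 0, 0, 0, 0, 0, 0, 0.1, 0, 0, 0, 0, 0, 0, 0.1, 0, 0, 0, 0, 0, 0, 0, 0, 0, 0, 0, 0, 0, 0, 0, 0, 0]'

```text
time: 11.32
tcp_pos: [0.5532, 0.1328, 0.1051]
tcp_rot: [-2.328, 2.108, -0.001]
ft_force: [-7.0, 0.4, 12.7]
finger_gap: 0.123
grip_force: 81.1
```

```bash
python3 go.py .5534 .1325 .1051 -174.4
```

```text
shift cm now [ 0.03 -0.02 -0.  ] after turn [ 0.03 -0.02 -0.  ] turn deg [-0.08 -0.    0.07]
tcp [0.5532 0.1328 0.1051] t 11.32 F [-7.   0.4 12.7] gap 0.123 grip 81.1 q [ 0.51  0.38 -0.1   0.   -1.09 -0.41]
```

Emit:
play_rows --motion '[0, 0, 0, 0.1, 0, 0, 0, 0, 0, 0, 0, 0, 0, 0, 0, 0, 0, 0, 0, 0, 0, 0, 0, 0, 0, 0, 0, 0]'

```text
time: 11.82
tcp_pos: [0.5532, 0.1328, 0.105]
tcp_rot: [-2.328, 2.108, -0.002]
ft_force: [-8.7, 1.0, 17.8]
finger_gap: 0.123
grip_force: 81.9
```

Run:
```python
from go import *; go(.5534,.1325,.1051,-174.4)
from cell import robot; print(robot.close_job())
```

```text
shift cm now [ 0.03 -0.02 -0.01] after turn [ 0.03 -0.02 -0.01] turn deg [-0.11 -0.    0.08]
tcp [0.5532 0.1328 0.105 ] t 11.82 F [-8.7  1.  17.8] gap 0.123 grip 81.9 q [ 0.51  0.38 -0.1   0.   -1.09 -0.41]
the job is handed in; nothing more can be done
None
```

I handed the job in at 11.8 s with the cover about 12–15 mm along the incubator's x (its edge roughly 22–25 mm under the flap), the seal pressed in with about 18 N and the rib still gripped; the flap looked closed in the last pictures, but no verdict was returned.

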